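# Spice tins in order of height beside the lantern

## Task

Line up the four lidded steel spice tins on the plank in order of height, one standing in the middle of each cork mat: the shortest next to the yellow lantern, then rising step by step to the tallest next to the bowl, so that no tin is in the shade of a taller one. Keep every tin upright throughout and leave the lantern and the bowl where they stand.

Things in the scene. Friction and masses are not known exactly. Their poses are not given: they have to be found in the camera images.
- tin_1: The shortest of four loose lidded stainless-steel spice tins: a plain upright cylinder 40 mm in diameter, 40 mm high to the flat lid, with a small round knob (16 mm wide) rising 10 mm above the lid. Under 0.45 kg. Starts on the plywood, on the robot side of the plank. Origin: centre of its underside; z up along its axis.
- tin_2: The second shortest of four loose lidded stainless-steel spice tins: a plain upright cylinder 46 mm in diameter, 58 mm high to the flat lid, with a small round knob (16 mm wide) rising 10 mm above the lid. Under 0.45 kg. Starts on the plywood, on the robot side of the plank. Origin: centre of its underside; z up along its axis.
- tin_3: The second tallest of four loose lidded stainless-steel spice tins: a plain upright cylinder 52 mm in diameter, 76 mm high to the flat lid, with a small round knob (16 mm wide) rising 10 mm above the lid. Under 0.45 kg. Starts on the plywood, on the robot side of the plank. Origin: centre of its underside; z up along its axis.
- tin_4: The tallest of four loose lidded stainless-steel spice tins: a plain upright cylinder 58 mm in diameter, 94 mm high to the flat lid, with a small round knob (16 mm wide) rising 10 mm above the lid. Under 0.45 kg. Starts on the plywood, on the robot side of the plank. Origin: centre of its underside; z up along its axis.
- mat_a: One of four identical fixed round cork mats, 68 mm in diameter, 3 mm thick, lying in one straight row, 95 mm apart centre to centre, on a low fixed wooden plank (100 mm wide, 400 mm long, its top 15 mm above the plywood; the row runs along its middle). Which letter is where in the row differs every time. Origin: centre of its underside, 15 mm above the plywood; its top is 18 mm above the plywood.
- mat_b: One of four identical fixed round cork mats, 68 mm in diameter, 3 mm thick, lying in one straight row, 95 mm apart centre to centre, on a low fixed wooden plank (100 mm wide, 400 mm long, its top 15 mm above the plywood; the row runs along its middle). Which letter is where in the row differs every time. Origin: centre of its underside, 15 mm above the plywood; its top is 18 mm above the plywood.
- mat_c: One of four identical fixed round cork mats, 68 mm in diameter, 3 mm thick, lying in one straight row, 95 mm apart centre to centre, on a low fixed wooden plank (100 mm wide, 400 mm long, its top 15 mm above the plywood; the row runs along its middle). Which letter is where in the row differs every time. Origin: centre of its underside, 15 mm above the plywood; its top is 18 mm above the plywood.
- mat_d: One of four identical fixed round cork mats, 68 mm in diameter, 3 mm thick, lying in one straight row, 95 mm apart centre to centre, on a low fixed wooden plank (100 mm wide, 400 mm long, its top 15 mm above the plywood; the row runs along its middle). Which letter is where in the row differs every time. Origin: centre of its underside, 15 mm above the plywood; its top is 18 mm above the plywood.
- lantern: Yellow battery lantern, loose, 0.6 kg, round, 90 mm in diameter, 151 mm high to the top of its wire handle, standing on the plywood just beyond one end of the plank, about 130 mm from the centre of the end mat. Which end differs every time. Origin: centre of its underside.
- bowl: White ceramic bowl, loose, 110 mm in diameter at the rim, 50 mm high, standing on the plywood just beyond the other end of the plank, about 130 mm from the centre of the end mat. Origin: centre of its underside. (Hair clips and a flat case, under 25 mm high, lie left and right of the tins, 40 mm or more from the tins' axes; their near and far sides are free.)
Not all that is in view belongs to the job. What is shaped like the tin_3 but green or red is not meant.

How it is judged:
At the end, for the whole second after the job is handed in: Every tin stands upright (within 0.08 rad), released and at rest, on a mat, its axis within 13 mm of the mat's centre; counted from the lantern the mats carry the shortest, second shortest, second tallest and tallest tin ((horizontal distance between tin_1 and mat_a below 0.013 m or horizontal distance between tin_1 and mat_b below 0.013 m or horizontal distance between tin_1 and mat_c below 0.013 m or horizontal distance between tin_1 and mat_d below 0.013 m) and horizontal distance between tin_1 and lantern below 0.18 m and angle between each of tin_1, tin_2, tin_3, tin_4's own z axis and vertical below 0.08 rad and height (world z) of tin_1 between 0.013 and 0.023 m and linear speed of each of tin_1, tin_2, tin_3, tin_4 below 0.02 m/s and (horizontal distance between tin_2 and mat_a below 0.013 m or horizontal distance between tin_2 and mat_b below 0.013 m or horizontal distance between tin_2 and mat_c below 0.013 m or horizontal distance between tin_2 and mat_d below 0.013 m) and horizontal distance between tin_2 and lantern between 0.18 and 0.275 m and height (world z) of tin_2 between 0.013 and 0.023 m and (horizontal distance between tin_3 and mat_a below 0.013 m or horizontal distance between tin_3 and mat_b below 0.013 m or horizontal distance between tin_3 and mat_c below 0.013 m or horizontal distance between tin_3 and mat_d below 0.013 m) and horizontal distance between tin_3 and lantern between 0.275 and 0.37 m and height (world z) of tin_3 between 0.013 and 0.023 m and (horizontal distance between tin_4 and mat_a below 0.013 m or horizontal distance between tin_4 and mat_b below 0.013 m or horizontal distance between tin_4 and mat_c below 0.013 m or horizontal distance between tin_4 and mat_d below 0.013 m) and horizontal distance between tin_4 and lantern above 0.37 m and height (world z) of tin_4 between 0.013 and 0.023 m); the robot touches nothing.
It fails at once if the lantern is shifted by more than 25 mm (distance of lantern from where it was at the start of the episode above 0.025 m).
It fails at once if the bowl is shifted by more than 25 mm (distance of bowl from where it was at the start of the episode above 0.025 m).
It fails at once if a tin is tipped over (more than 0.6 rad) (angle between any of tin_1, tin_2, tin_3, tin_4's own z axis and vertical above 0.6 rad).
It also fails if it takes over 109 s, if anything falls off the work surface, if the arm or the gripper's body presses on something with over 40 N, if the wrist force passes 120 N, or if a joint passes its speed limit or range.

## Robot

A 6-joint arm with a two-finger parallel gripper is mounted at the origin on the work surface. World frame = base frame: x ahead of the robot, y to its left, z up, the work surface at z = 0. Lengths are in m, angles in rad, forces in N, time in s.
With the tool pointing down it reaches from about 0.3 to 0.775 m from the base axis. Payload 14.6 kg.
Tool frame: the origin (TCP) lies on the mounting face of the last link; the fingertips stand 199 mm ahead of it and the grasp point (between the pads) lies 180 mm ahead of it; z points along the fingers, y is the line along which they close (so a half turn about z gives the same grasp; the last joint's range is limited). The gripper opens to 94 mm and grips with 3 to 60 N. Pads are 16 mm wide; open, the fingers measure 119 mm over their backs; the gripper's body (75 mm by 177 mm) begins 78 mm behind the grasp point.
Start: joints at [-1.297, 0.3, 1.521, -0, 1.321, -0.067], TCP at [0.184, -0.518, 0.405] pointing down, gripper open.
Joint ranges: [-3.03, 3.03], [-0.79, 2.21], [0.23, 2.52], [-1.04, 4.18], [0, 3.07], [-2.55, 2.55]. Speed limits (rad/s): [2.22, 2.22, 2.57, 3.14, 3.14, 3.14].

## Interface

Orientations are given as [roll, pitch, yaw] about the fixed x, y, z axes, in that order (R = Rz(yaw) Ry(pitch) Rx(roll)).
In Python, from station import telemetry, cams, workorder, finder gives the robot as it stands.
- The arm moves only by the tool jog_arm, never from a script. Its argument "rows" is a list of rows, each an object with "gripper": the finger opening in m, from 0 to 0.094; "slide": the shift along the tool's x, y, z in m, a list of three; "spin": the turn about the tool's z in rad. In form: [{"gripper": gripper, "slide": [tx, ty, tz], "spin": spin}, ...]. A call has 1 to 8 rows; each row is the pose to reach, as a shift and turn from the pose commanded when the call began, along the tool's axes at that moment; what a row does not reach only later rows make up. A row lasts 1/10 s, in which the tool goes at most 50 mm and 8.59 degrees, less where a joint would pass 70% of its speed; a pose out of reach is approached as far as the arm can. A call with a gripper value outside its range is refused whole. The fingers move at their own pace and stop on an object; "squeeze" is the grip in N (left out, the last holds). Time passes only in rows, so rows that repeat a pose let the fingers close. It gives the time, the measured TCP pose, the force, the opening and the grip force at its end, in the units of the state.
- telemetry.get_obs(): the state, without advancing time (a new reading comes with each control period).
- cams.camera(name): name is "scene" or "side" or "wrist"; returns (picture, depth): 480x640x3 uint8, red, green, blue; 480x640 float32, m along the optical axis (not along the pixel's ray), 0 where there is no reading.
- cams.camera_info(name): a dict with "camera_matrix" (3x3 intrinsics, pixels), "k1" (the pictures are not rectified: a ray, as slopes to the right and down, at radius r is drawn at 1 + k1 r^2 times it, then the intrinsics apply), "R" (3x3) and "t" (3): a world point X has camera coordinates R X + t; the wrist camera has in their place "tool_from_camera" (4x4, takes a point from camera to tool coordinates, whose origin is the TCP and whose axes are the flange's). Camera axes: x right, y down, z forward; pixel columns grow to the right and rows downward; lengths in m; the calibration is good to about 2 mm. A picture is of the moment at which its call begins: read the wrist's pose just before it. camera_info takes no time and is no camera call.
- workorder.hand_in(): hands the job in; it is judged then, once.
Trained networks look in the newest picture that a camera, given by its name, has taken for a name from the list of things; names that differ only in an ending like _2 or _b are one class to them, and where a whole thing is asked for, a point or a joint stands for the part that bears it (a point fixed in the world has none). Each returns a list of dicts, best first, with "confidence" (0 to 1); they miss things now and then, are a little off and sometimes report something else, mostly with a low value. They report only what shows in the picture. A call takes as long as a camera call. They do not tell look-alikes from the thing itself.
- finder.find_in(target, camera): "point" ([x, y, z] in m, in world coordinates, good to about 4 mm: the middle of the surface that is visible of it).
- finder.masks_of(target, camera): "region" (480x640 bool, what is visible of it).
The state is a dict: "time_s": time; "qpos": joint angles; "joint_vel": joint speeds; "tau": joint torques, N m; "ee_pos": TCP position; "eef_rot": TCP orientation; "force": force on the tool from outside, world axes, zero at the start; "moment": the same for the moment, N m; "grip_width": finger opening in m; "grip_force": force on a finger pad.
Only numpy, scipy, OpenCV 4.12 (cv2) and the standard library are available. Lean on these libraries where they do the work, as an engineer would, in place of code of your own. Each camera call takes 0.05 s, during which the arm holds its last target. There are 200 camera calls.

## Working session

There is one attempt and no reset: what is moved stays moved. The work goes in short steps, Python scripts to look and compute and a tool call to move; the robot and the scene stay as the last step left them, time stands still between calls to the robot, and variables do not carry over. Pictures are saved under pics/ and viewed, at most 14 in all, crops included, and the job is handed in when it is done.

Besides the shell and the picture viewer there is one more tool, called after "Call:" as name([rows], argument=value, ...), one row to a line, values as JSON. jog_arm: Moves the arm, as the interface text tells. Its arguments: {"type":"object","properties":{"rows":{"type":"array","items":{"type":"object","properties":{"gripper":{"type":"number"},"slide":{"type":"array","items":{"type":"number"}},"spin":{"type":"number"}}}},"squeeze":{"type":"number"}},"required":["rows"]}

```bash
mkdir -p pics; ls; python3 - <<'E'
from station import telemetry,cams
import cv2
o=telemetry.get_obs();print(o['time_s'],o['ee_pos'],o['eef_rot'],o['grip_width'])
for n in ['scene','side']:
    p,d=cams.camera(n);cv2.imwrite(f'pics/{n}0.png',p[:,:,::-1])
    i=cams.camera_info(n);print(n,i)
print(cams.camera_info('wrist'))
E
```

```text
pics
0.0 [ 0.18381196 -0.51833789  0.40409605] [-3.14047029e+00 -6.72265381e-05  3.40777065e-01] 0.0940218655481098
scene {'camera_matrix': array([[587.90979789,   0.        , 317.68757382],
       [  0.        , 587.90979789, 241.99876388],
       [  0.        ,   0.        ,   1.        ]]), 'k1': 0.052977692095340326, 'R': array([[-0.54471341,  0.83861905, -0.00232299],
       [ 0.70995231,  0.45966175, -0.53355299],
       [-0.44637991, -0.29228268, -0.84576345]]), 't': array([ 0.30263942, -0.34509951,  1.21532721])}
side {'camera_matrix': array([[495.15157598,   0.        , 312.68818037],
       [  0.        , 495.15157598, 239.27121143],
       [  0.        ,   0.        ,   1.        ]]), 'k1': -0.06643494726077036, 'R': array([[-0.97496989, -0.22224175,  0.00650496],
       [-0.15731744,  0.6688829 , -0.72653072],
       [ 0.1571144 , -0.70936892, -0.68710319]]), 't': array([0.5218889 , 0.12135997, 1.01854827])}
{'camera_matrix': array([[344.91068037,   0.        , 316.59176604],
       [  0.        , 344.91068037, 240.97867336],
       [  0.        ,   0.        ,   1.        ]]), 'k1': -0.0320357979138796, 'tool_from_camera': array([[ 3.32084533e-04, -9.65254536e-01, -2.61311254e-01,
         7.57741148e-02],
       [ 9.99999917e-01,  2.58978710e-04,  3.14200515e-04,
        -6.75940977e-04],
       [-2.35609421e-04, -2.61311337e-01,  9.65254542e-01,
         1.95845096e-02],
       [ 0.00000000e+00,  0.00000000e+00,  0.00000000e+00,
         1.00000000e+00]])}
```

View pics/scene0.png

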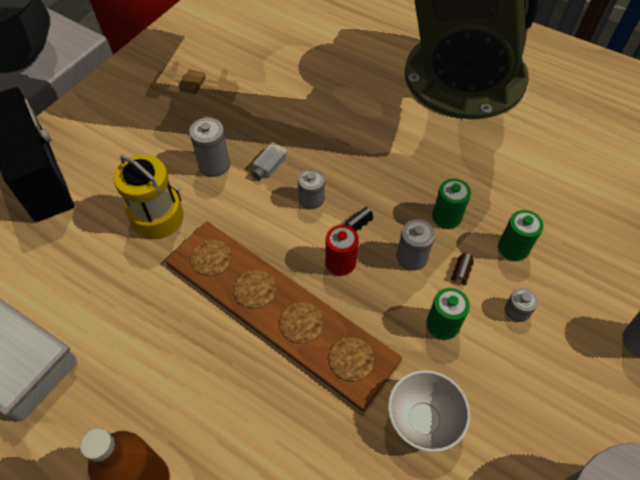

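View pics/side0.png

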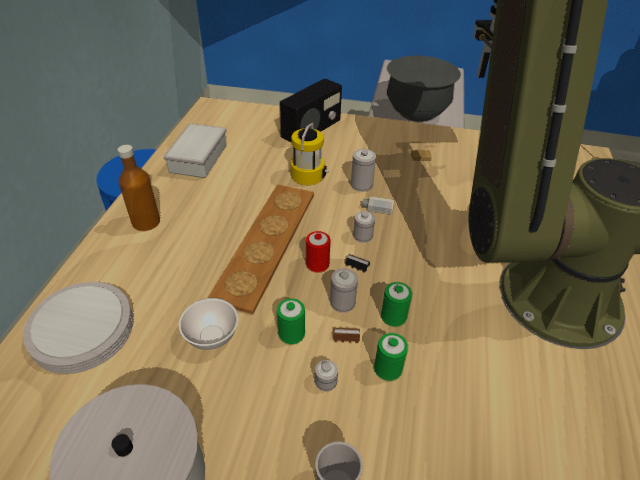

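The steel tins in the scene picture are at (209,147) for tin_4, (311,188) for tin_2, (415,245) for tin_3 and (520,305) for tin_1. These could be mistaken for tin_3: red (341,250) and green (451,204), (519,236), (447,313), plus the steel cup at the right edge (635,335). The lantern is at (150,195), the bowl at (428,412), and the mats at (210,257), (255,289), (302,322), (351,359).

```bash
cat > h.py <<'E'
import numpy as np,cv2
from station import telemetry,cams,finder
from scipy.optimize import least_squares
from scipy.spatial.transform import Rotation as Ro
def cloud(n):
    if n=='wrist':o=telemetry.get_obs()
    p,d=cams.camera(n);i=cams.camera_info(n);K=i['camera_matrix']
    v,u=np.mgrid[:480,:640].astype(float)
    D=np.array([i['k1'],0,0,0,0.])
    r=cv2.undistortPoints(np.stack([u.ravel(),v.ravel()],1)[:,None],K,D)[:,0].reshape(480,640,2)
    C=np.dstack([r*d[...,None],d])
    if n=='wrist':
        T=i['tool_from_camera'];W=C@T[:3,:3].T+T[:3,3]
        W=W@Ro.from_euler('xyz',o['eef_rot']).as_matrix().T+o['ee_pos']
    else: W=(C-i['t'])@i['R']
    W[d==0]=np.nan
    return p,d,W
def circ(P,r):
    # known radius, robust fit to hull outline of lid points
    hp=cv2.convexHull(P.astype(np.float32))[:,0]
    s=least_squares(lambda c:np.linalg.norm(hp-c,axis=1)-r,np.median(P,0),loss='soft_l1',f_scale=.001)
    return s.x
E
cat > m.py <<'E'
from h import *
px=dict(tin_4=(209,147),tin_2=(311,188),tin_3=(415,245),tin_1=(520,305),red=(341,250),g1=(451,204),g2=(519,236),g3=(447,313))
dim=dict(tin_1=(.02,.04),tin_2=(.023,.058),tin_3=(.026,.076),tin_4=(.029,.094))
p,d,W=cloud('scene');_,_,S=cloud('side')
pl=W[100:130,300:330].reshape(-1,3);print('table z',np.nanmedian(pl[:,2]))
for k,(u,v) in px.items():
    r,h=dim.get(k,dim['tin_3'])
    q=W[v-8:v+8,u-8:u+8].reshape(-1,3);c0=np.nanmedian(q,0)[:2]
    for n,X in (('sc',W),('sd',S)):
        P=X.reshape(-1,3);P=P[(np.linalg.norm(P[:,:2]-c0,axis=1)<.055)]
        z=P[:,2];L=P[abs(z-h)<.004][:,:2]
        print(k,n,c0.round(3),len(L),'zmax',np.nanmax(z).round(3) if len(z) else 0,circ(L,r).round(4) if len(L)>5 else '',L.mean(0).round(4) if len(L) else '')
for t in ('mat_a','bowl','lantern'):
  for c in ('scene','side'):
    X=W if c=='scene' else S
    for m in finder.masks_of(t,c):
        Q=X[m['region']];Q=Q[~np.isnan(Q[:,0])]
        print(t,c,round(m['confidence'],2),np.median(Q,0).round(4),((Q.min(0)+Q.max(0))/2).round(4))
print(telemetry.get_obs()['time_s'])
E
python3 m.py
```

```text
table z -0.001521018909638257
tin_4 sc [ 0.488 -0.266] 598 zmax 0.105 [ 0.4689 -0.2838] [ 0.4704 -0.2824]
tin_4 sd [ 0.488 -0.266] 223 zmax 0.104 [ 0.4692 -0.2837] [ 0.4691 -0.2805]
tin_2 sc [ 0.45  -0.083] 393 zmax 0.07 [ 0.4363 -0.0913] [ 0.4383 -0.0904]
tin_2 sd [ 0.45  -0.083] 187 zmax 0.07 [ 0.4375 -0.0903] [ 0.437  -0.0871]
tin_3 sc [0.467 0.121] 661 zmax 0.089 [0.4472 0.1154] [0.4484 0.116 ]
tin_3 sd [0.467 0.121] 379 zmax 0.087 [0.4467 0.1171] [0.4467 0.1193]
tin_1 sc [0.455 0.298] 400 zmax 0.052 [0.4434 0.3002] [0.4455 0.3001]
tin_1 sd [0.455 0.298] 308 zmax 0.053 [0.4434 0.3002] [0.4431 0.3028]
red sc [0.537 0.03 ] 665 zmax 0.089 [0.5192 0.0206] [0.5209 0.0219]
red sd [0.537 0.03 ] 302 zmax 0.087 [0.5207 0.0221] [0.5201 0.025 ]
g1 sc [0.363 0.132] 560 zmax 0.087 [0.3402 0.1282] [0.3424 0.1284]
g1 sd [0.363 0.132] 402 zmax 0.087 [0.3413 0.1281] [0.3411 0.1305]
g2 sc [0.361 0.248] 642 zmax 0.087 [0.3383 0.2489] [0.3397 0.2493]
g2 sd [0.361 0.248] 563 zmax 0.089 [0.3383 0.249 ] [0.3383 0.2516]
g3 sc [0.546 0.214] 797 zmax 0.088 [0.5287 0.2134] [0.53   0.2138]
g3 sd [0.546 0.214] 456 zmax 0.087 [0.5289 0.2143] [0.5281 0.2165]
mat_a scene 0.85 [ 0.6354 -0.1571  0.0163] [ 0.6345 -0.1584  0.0153]
mat_a scene 0.78 [0.6598 0.1268 0.0165] [0.6581 0.1263 0.0158]
mat_a scene 0.68 [0.6518 0.032  0.0163] [0.65   0.0317 0.0156]
mat_a scene 0.58 [ 0.6442 -0.0623  0.0161] [ 0.6425 -0.0642  0.0154]
mat_a side 0.81 [ 0.6439 -0.0604  0.0168] [ 0.6436 -0.0605  0.0165]
mat_a side 0.72 [0.6588 0.1282 0.0169] [0.6601 0.126  0.016 ]
mat_a side 0.65 [ 0.6357 -0.1561  0.0168] [ 0.6367 -0.1582  0.0168]
bowl side 0.71 [0.685  0.2412 0.0257] [0.6813 0.241  0.0263]
lantern scene 0.59 [ 0.6281 -0.2712  0.0938] [ 0.5947 -0.3439  0.0741]
lantern side 0.87 [ 0.6102 -0.2632  0.0752] [ 0.6116 -0.3642  0.0743]
0.5
```

```bash
python3 - <<'E'
import cv2
a=cv2.imread('pics/scene0.png')[100:360,180:560]
cv2.imwrite('pics/crop.png',cv2.resize(a,None,fx=2,fy=2))
E
```

```text
(no output)
```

View pics/crop.png

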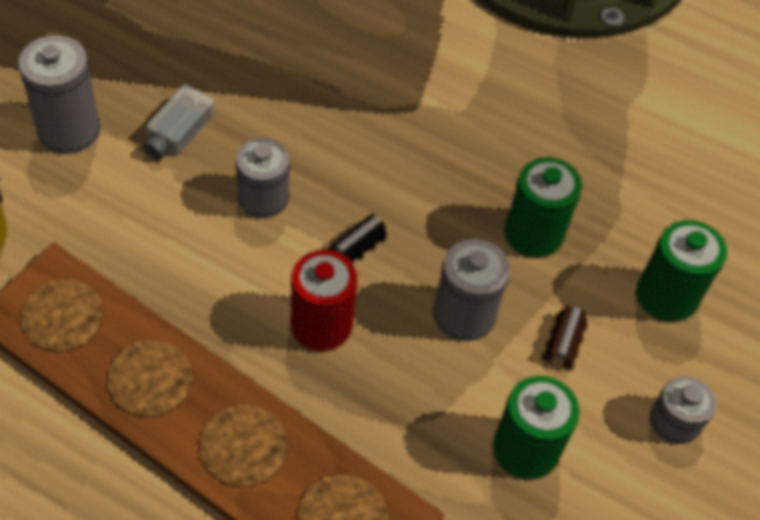

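The crop shows four plain steel tins with steel knobs and lids, clearly different from the red and green look-alikes. The choice stands. I'll grasp along world x (yaw 1.484, perpendicular to the row), because the near and far sides of each tin are free.

Call:
jog_arm([
  {"gripper": 0.085,"slide": [0.347,-0.1255,0],"spin": -1.143},
  {"gripper": 0.085,"slide": [0.347,-0.1255,0],"spin": -1.143},
  {"gripper": 0.085,"slide": [0.347,-0.1255,0],"spin": -1.143},
  {"gripper": 0.085,"slide": [0.347,-0.1255,0],"spin": -1.143},
  {"gripper": 0.085,"slide": [0.347,-0.1255,0],"spin": -1.143},
  {"gripper": 0.085,"slide": [0.347,-0.1255,0],"spin": -1.143},
  {"gripper": 0.085,"slide": [0.347,-0.1255,0],"spin": -1.143},
  {"gripper": 0.085,"slide": [0.347,-0.1255,0],"spin": -1.143},
], squeeze=25)

```text
time_s: 1.3
ee_pos: [0.4713, -0.2813, 0.4046]
eef_rot: [3.141, -0.0, 1.493]
force: [-0.1, -0.9, 0.2]
grip_width: 0.0851
grip_force: 0.0
```

```bash
cat > w.py <<'E'
from h import *
import sys
r,h,x,y=map(float,sys.argv[1:5])
cams.camera('wrist');cams.camera('wrist')
p,d,W=cloud('wrist');cv2.imwrite(f'pics/w_{h}.png',p[:,:,::-1])
o=telemetry.get_obs();print(o['time_s'],o['ee_pos'].round(4),o['eef_rot'].round(4),o['qpos'].round(3))
P=W.reshape(-1,3);P=P[np.linalg.norm(P[:,:2]-[x,y],axis=1)<r+.015]
L=P[abs(P[:,2]-h)<.005];print(len(L),circ(L[:,:2],r).round(4),L.mean(0).round(4))
R=Ro.from_euler('xyz',o['eef_rot']).as_matrix();print('tool delta',((np.r_[circ(L[:,:2],r),o['ee_pos'][2]]-o['ee_pos'])@R).round(4))
E
python3 w.py .029 .094 .469 -.284
```

```text
1.45 [ 0.4694 -0.2835  0.4044] [-3.1413e+00 -1.0000e-04  1.4844e+00] [-0.61   0.296  1.526 -0.     1.32  -0.524]
3014 [ 0.4677 -0.2839] [ 0.4678 -0.2824  0.0945]
tool delta [-0.0005 -0.0016  0.    ]
```

Call:
jog_arm([
  {"gripper": 0.085,"slide": [-0.0005,-0.001,0.045],"spin": 0},
  {"gripper": 0.085,"slide": [-0.0005,-0.001,0.09],"spin": 0},
  {"gripper": 0.085,"slide": [-0.0005,-0.001,0.13],"spin": 0},
  {"gripper": 0.085,"slide": [-0.0005,-0.001,0.149],"spin": 0},
  {"gripper": 0.085,"slide": [-0.0005,-0.001,0.149],"spin": 0},
  {"gripper": 0.05,"slide": [-0.0005,-0.001,0.149],"spin": 0},
  {"gripper": 0.05,"slide": [-0.0005,-0.001,0.149],"spin": 0},
  {"gripper": 0.05,"slide": [-0.0005,-0.001,0.149],"spin": 0},
], squeeze=25)

```text
time_s: 2.25
ee_pos: [0.4679, -0.2848, 0.2571]
eef_rot: [3.14, 0.001, 1.483]
force: [-0.4, -0.9, -0.3]
grip_width: 0.0642
grip_force: 0.0
```

Call:
jog_arm([
  {"gripper": 0.05,"slide": [0,0,0]},
  {"gripper": 0.05,"slide": [0,0,0]},
  {"gripper": 0.05,"slide": [0,0,0]},
  {"gripper": 0.05,"slide": [0,0,-0.02]},
  {"gripper": 0.05,"slide": [0,0,-0.05]},
  {"gripper": 0.05,"slide": [0,0,-0.09]},
  {"gripper": 0.05,"slide": [0,0,-0.115]},
  {"gripper": 0.05,"slide": [0,0,-0.12]},
])

```text
$.rows[0]: bad value
```

Call:
jog_arm([
  {"gripper": 0.05,"slide": [0,0,0],"spin": 0},
  {"gripper": 0.05,"slide": [0,0,0],"spin": 0},
  {"gripper": 0.05,"slide": [0,0,0],"spin": 0},
  {"gripper": 0.05,"slide": [0,0,-0.02],"spin": 0},
  {"gripper": 0.05,"slide": [0,0,-0.05],"spin": 0},
  {"gripper": 0.05,"slide": [0,0,-0.09],"spin": 0},
  {"gripper": 0.05,"slide": [0,0,-0.115],"spin": 0},
  {"gripper": 0.05,"slide": [0,0,-0.12],"spin": 0},
])

```text
time_s: 3.05
ee_pos: [0.4679, -0.2845, 0.3784]
eef_rot: [3.138, 0.002, 1.484]
force: [0.1, 0.3, -4.2]
grip_width: 0.0576
grip_force: 25.0
```

Call:
jog_arm([
  {"gripper": 0.05,"slide": [0.017,0.006,0],"spin": 0},
  {"gripper": 0.05,"slide": [0.051,0.0185,0],"spin": 0},
  {"gripper": 0.05,"slide": [0.09,0.0325,0],"spin": 0},
  {"gripper": 0.05,"slide": [0.13,0.047,0],"spin": 0},
  {"gripper": 0.05,"slide": [0.17,0.0615,0],"spin": 0},
  {"gripper": 0.05,"slide": [0.21,0.076,0],"spin": 0},
  {"gripper": 0.05,"slide": [0.25,0.0905,0],"spin": 0},
  {"gripper": 0.05,"slide": [0.29,0.105,0],"spin": 0},
])

```text
time_s: 3.85
ee_pos: [0.5981, -0.0029, 0.3737]
eef_rot: [-3.139, 0.0, 1.484]
force: [0.7, -1.2, -4.4]
grip_width: 0.0577
grip_force: 25.0
```

Call:
jog_arm([
  {"gripper": 0.05,"slide": [0.04,0.0145,0],"spin": 0},
  {"gripper": 0.05,"slide": [0.08,0.029,0],"spin": 0},
  {"gripper": 0.05,"slide": [0.11,0.04,0],"spin": 0},
  {"gripper": 0.05,"slide": [0.13,0.047,0],"spin": 0},
  {"gripper": 0.05,"slide": [0.136,0.0495,0],"spin": 0},
  {"gripper": 0.05,"slide": [0.136,0.0495,0],"spin": 0},
  {"gripper": 0.05,"slide": [0.136,0.0495,0],"spin": 0},
])

```text
time_s: 4.55
ee_pos: [0.6587, 0.1256, 0.3748]
eef_rot: [-3.14, 0.001, 1.483]
force: [0.2, -0.3, -3.6]
grip_width: 0.0578
grip_force: 25.0
```

Call:
jog_arm([
  {"gripper": 0.05,"slide": [0.001,0,0.03],"spin": 0},
  {"gripper": 0.05,"slide": [0.001,0,0.065],"spin": 0},
  {"gripper": 0.05,"slide": [0.001,0,0.09],"spin": 0},
  {"gripper": 0.05,"slide": [0.001,0,0.097],"spin": 0},
  {"gripper": 0.05,"slide": [0.001,0,0.1],"spin": 0},
  {"gripper": 0.05,"slide": [0.001,0,0.101],"spin": 0},
  {"gripper": 0.05,"slide": [0.001,0,0.102],"spin": 0},
  {"gripper": 0.05,"slide": [0.001,0,0.102],"spin": 0},
])

```text
time_s: 5.35
ee_pos: [0.659, 0.1274, 0.2747]
eef_rot: [3.14, -0.0, 1.484]
force: [-0.5, 0.4, -1.8]
grip_width: 0.0576
grip_force: 25.0
```

Call:
jog_arm([
  {"gripper": 0.05,"slide": [0,0,0.001],"spin": 0},
  {"gripper": 0.08,"slide": [0,0,0.001],"spin": 0},
  {"gripper": 0.08,"slide": [0,0,0.001],"spin": 0},
  {"gripper": 0.08,"slide": [0,0,0.001],"spin": 0},
  {"gripper": 0.08,"slide": [0,0,0.001],"spin": 0},
  {"gripper": 0.08,"slide": [0,0,-0.03],"spin": 0},
  {"gripper": 0.08,"slide": [0,0,-0.08],"spin": 0},
  {"gripper": 0.08,"slide": [0,0,-0.13],"spin": 0},
])

```text
time_s: 6.15
ee_pos: [0.6587, 0.1274, 0.4049]
eef_rot: [-3.14, 0.0, 1.484]
force: [0.5, 0.3, -0.1]
grip_width: 0.0798
grip_force: 0.0
```

Call:
jog_arm([
  {"gripper": 0.08,"slide": [-0.0294,-0.21,0],"spin": 0},
  {"gripper": 0.08,"slide": [-0.0294,-0.21,0],"spin": 0},
  {"gripper": 0.08,"slide": [-0.0294,-0.21,0],"spin": 0},
  {"gripper": 0.08,"slide": [-0.0294,-0.21,0],"spin": 0},
  {"gripper": 0.08,"slide": [-0.0294,-0.21,0],"spin": 0},
  {"gripper": 0.08,"slide": [-0.0294,-0.21,0],"spin": 0},
])

```text
time_s: 6.75
ee_pos: [0.4459, 0.1164, 0.4045]
eef_rot: [3.14, -0.0, 1.484]
force: [-0.1, -0.1, 0.6]
grip_width: 0.08
grip_force: 0.0
```

```bash
python3 w.py .026 .076 .447 .116; cat > c.py <<'E'
from h import *
import sys
_,_,S=cloud('side');p,_,W=cloud('scene')
r,h,x,y=map(float,sys.argv[1:5])
for X in (S,W):
    P=X.reshape(-1,3);P=P[np.linalg.norm(P[:,:2]-[x,y],axis=1)<r+.02];L=P[abs(P[:,2]-h-.018)<.005]
    if len(L)>5:print(len(L),circ(L[:,:2],r).round(4),np.nanmax(P[:,2]).round(4))
E
python3 c.py .029 .094 .659 .127
```

```text
6.9 [0.448  0.1164 0.4038] [ 3.1411e+00 -2.0000e-04  1.4836e+00] [0.175 0.105 1.757 0.    1.279 0.262]
2145 [0.4452 0.1171] [0.4454 0.1183 0.0765]
tool delta [ 0.0005 -0.0029 -0.    ]
479 [0.6606 0.1282] 0.1247
1238 [0.6603 0.1273] 0.1228
```

Call:
jog_arm([
  {"gripper": 0.075,"slide": [0.0005,-0.0025,0.045],"spin": 0},
  {"gripper": 0.075,"slide": [0.0005,-0.0025,0.09],"spin": 0},
  {"gripper": 0.075,"slide": [0.0005,-0.0025,0.135],"spin": 0},
  {"gripper": 0.075,"slide": [0.0005,-0.0025,0.16],"spin": 0},
  {"gripper": 0.075,"slide": [0.0005,-0.0025,0.166],"spin": 0},
  {"gripper": 0.075,"slide": [0.0005,-0.0025,0.166],"spin": 0},
  {"gripper": 0.045,"slide": [0.0005,-0.0025,0.166],"spin": 0},
  {"gripper": 0.045,"slide": [0.0005,-0.0025,0.166],"spin": 0},
])

```text
time_s: 7.8
ee_pos: [0.4452, 0.1172, 0.239]
eef_rot: [3.139, -0.001, 1.484]
force: [0.3, 0.9, -0.4]
grip_width: 0.0625
grip_force: 0.0
```

Call:
jog_arm([
  {"gripper": 0.045,"slide": [0,0,0],"spin": 0},
  {"gripper": 0.045,"slide": [0,0,0],"spin": 0},
  {"gripper": 0.045,"slide": [0,0,0],"spin": 0},
  {"gripper": 0.045,"slide": [0,0,0],"spin": 0},
  {"gripper": 0.045,"slide": [0,0,-0.02],"spin": 0},
  {"gripper": 0.045,"slide": [0,0,-0.06],"spin": 0},
  {"gripper": 0.045,"slide": [0,0,-0.1],"spin": 0},
  {"gripper": 0.045,"slide": [0,0,-0.12],"spin": 0},
])

```text
time_s: 8.6
ee_pos: [0.4446, 0.1171, 0.3608]
eef_rot: [3.138, -0.001, 1.484]
force: [0.7, 0.4, -2.9]
grip_width: 0.0514
grip_force: 25.0
```

Call:
jog_arm([
  {"gripper": 0.045,"slide": [-0.006,0.018,0],"spin": 0},
  {"gripper": 0.045,"slide": [-0.017,0.055,0],"spin": 0},
  {"gripper": 0.045,"slide": [-0.03,0.096,0],"spin": 0},
  {"gripper": 0.045,"slide": [-0.043,0.138,0],"spin": 0},
  {"gripper": 0.045,"slide": [-0.055,0.176,0],"spin": 0},
  {"gripper": 0.045,"slide": [-0.063,0.202,0],"spin": 0},
  {"gripper": 0.045,"slide": [-0.0668,0.213,0],"spin": 0},
  {"gripper": 0.045,"slide": [-0.0668,0.213,0],"spin": 0},
])

```text
time_s: 9.4
ee_pos: [0.6518, 0.0314, 0.3567]
eef_rot: [-3.14, 0.0, 1.483]
force: [-0.7, -0.1, -3.0]
grip_width: 0.0516
grip_force: 25.0
```

Call:
jog_arm([
  {"gripper": 0.045,"slide": [0,0,0.02],"spin": 0},
  {"gripper": 0.045,"slide": [0,0,0.055],"spin": 0},
  {"gripper": 0.045,"slide": [0,0,0.085],"spin": 0},
  {"gripper": 0.045,"slide": [0,0,0.096],"spin": 0},
  {"gripper": 0.045,"slide": [0,0,0.1],"spin": 0},
  {"gripper": 0.045,"slide": [0,0,0.101],"spin": 0},
  {"gripper": 0.045,"slide": [0,0,0.102],"spin": 0},
  {"gripper": 0.045,"slide": [0,0,0.102],"spin": 0},
])

```text
time_s: 10.2
ee_pos: [0.6512, 0.0321, 0.2569]
eef_rot: [3.14, -0.0, 1.484]
force: [-0.0, -0.3, -3.0]
grip_width: 0.0517
grip_force: 25.0
```

Call:
jog_arm([
  {"gripper": 0.045,"slide": [0,0,0.001],"spin": 0},
  {"gripper": 0.045,"slide": [0,0,0.001],"spin": 0},
  {"gripper": 0.075,"slide": [0,0,0.001],"spin": 0},
  {"gripper": 0.075,"slide": [0,0,0.001],"spin": 0},
  {"gripper": 0.075,"slide": [0,0,0.001],"spin": 0},
  {"gripper": 0.075,"slide": [0,0,0.001],"spin": 0},
  {"gripper": 0.075,"slide": [0,0,-0.02],"spin": 0},
  {"gripper": 0.075,"slide": [0,0,-0.06],"spin": 0},
])

```text
time_s: 11.0
ee_pos: [0.6507, 0.032, 0.3134]
eef_rot: [-3.136, 0.0, 1.484]
force: [0.4, -0.4, 0.4]
grip_width: 0.0752
grip_force: 0.0
```

Call:
jog_arm([
  {"gripper": 0.075,"slide": [0,0,-0.045],"spin": 0},
  {"gripper": 0.075,"slide": [0,0,-0.088],"spin": 0},
  {"gripper": 0.075,"slide": [-0.141,-0.204,-0.088],"spin": 0},
  {"gripper": 0.075,"slide": [-0.141,-0.204,-0.088],"spin": 0},
  {"gripper": 0.075,"slide": [-0.141,-0.204,-0.088],"spin": 0},
  {"gripper": 0.075,"slide": [-0.141,-0.204,-0.088],"spin": 0},
  {"gripper": 0.075,"slide": [-0.141,-0.204,-0.088],"spin": 0},
  {"gripper": 0.075,"slide": [-0.141,-0.204,-0.088],"spin": 0},
])

```text
time_s: 11.8
ee_pos: [0.4324, -0.0921, 0.404]
eef_rot: [3.141, 0.0, 1.481]
force: [0.5, -0.4, 0.5]
grip_width: 0.0751
grip_force: 0.0
```

```bash
python3 w.py .023 .058 .437 -.091;python3 c.py .026 .076 .652 .032
```

```text
11.95 [ 0.4359 -0.0906  0.4041] [3.1405e+00 1.0000e-04 1.4834e+00] [-0.287  0.064  1.801  0.     1.275 -0.2  ]
1464 [ 0.435  -0.0901] [ 0.4352 -0.0889  0.0585]
tool delta [ 0.0005 -0.001  -0.    ]
302 [0.6529 0.0318] 0.1058
846 [0.6527 0.0313] 0.1047
```

Call:
jog_arm([
  {"gripper": 0.07,"slide": [0.0005,-0.001,0.045],"spin": 0},
  {"gripper": 0.07,"slide": [0.0005,-0.001,0.09],"spin": 0},
  {"gripper": 0.07,"slide": [0.0005,-0.001,0.135],"spin": 0},
  {"gripper": 0.07,"slide": [0.0005,-0.001,0.17],"spin": 0},
  {"gripper": 0.07,"slide": [0.0005,-0.001,0.184],"spin": 0},
  {"gripper": 0.07,"slide": [0.0005,-0.001,0.184],"spin": 0},
  {"gripper": 0.04,"slide": [0.0005,-0.001,0.184],"spin": 0},
  {"gripper": 0.04,"slide": [0.0005,-0.001,0.184],"spin": 0},
])

```text
time_s: 12.85
ee_pos: [0.4352, -0.09, 0.2206]
eef_rot: [3.14, 0.0, 1.484]
force: [-1.2, -0.5, 1.5]
grip_width: 0.0574
grip_force: 0.0
```

Call:
jog_arm([
  {"gripper": 0.04,"slide": [0,0,0],"spin": 0},
  {"gripper": 0.04,"slide": [0,0,0],"spin": 0},
  {"gripper": 0.04,"slide": [0,0,0],"spin": 0},
  {"gripper": 0.04,"slide": [0,0,0],"spin": 0},
  {"gripper": 0.04,"slide": [0,0,-0.02],"spin": 0},
  {"gripper": 0.04,"slide": [0,0,-0.06],"spin": 0},
  {"gripper": 0.04,"slide": [0,0,-0.1],"spin": 0},
  {"gripper": 0.04,"slide": [0,0,-0.12],"spin": 0},
])

```text
time_s: 13.65
ee_pos: [0.4346, -0.0901, 0.3429]
eef_rot: [3.138, 0.001, 1.484]
force: [-0.5, 0.2, -1.5]
grip_width: 0.0461
grip_force: 25.0
```

Call:
jog_arm([
  {"gripper": 0.04,"slide": [0.004,0.018,0],"spin": 0},
  {"gripper": 0.04,"slide": [0.012,0.054,0],"spin": 0},
  {"gripper": 0.04,"slide": [0.021,0.094,0],"spin": 0},
  {"gripper": 0.04,"slide": [0.03,0.134,0],"spin": 0},
  {"gripper": 0.04,"slide": [0.038,0.17,0],"spin": 0},
  {"gripper": 0.04,"slide": [0.044,0.197,0],"spin": 0},
  {"gripper": 0.04,"slide": [0.046,0.206,0],"spin": 0},
  {"gripper": 0.04,"slide": [0.046,0.206,0],"spin": 0},
])

```text
time_s: 14.45
ee_pos: [0.6445, -0.0619, 0.3388]
eef_rot: [-3.141, -0.0, 1.484]
force: [-0.8, 1.3, -1.6]
grip_width: 0.0454
grip_force: 25.0
```

Call:
jog_arm([
  {"gripper": 0.04,"slide": [0,0,0.02],"spin": 0},
  {"gripper": 0.04,"slide": [0,0,0.055],"spin": 0},
  {"gripper": 0.04,"slide": [0,0,0.085],"spin": 0},
  {"gripper": 0.04,"slide": [0,0,0.096],"spin": 0},
  {"gripper": 0.04,"slide": [0,0,0.1],"spin": 0},
  {"gripper": 0.04,"slide": [0,0,0.102],"spin": 0},
  {"gripper": 0.04,"slide": [0,0,0.1025],"spin": 0},
  {"gripper": 0.04,"slide": [0,0,0.1025],"spin": 0},
])

```text
time_s: 15.25
ee_pos: [0.6441, -0.0622, 0.2386]
eef_rot: [3.14, 0.0, 1.484]
force: [-1.1, -0.9, 1.6]
grip_width: 0.0456
grip_force: 25.0
```

Call:
jog_arm([
  {"gripper": 0.04,"slide": [0,0,0.0005],"spin": 0},
  {"gripper": 0.07,"slide": [0,0,0.0005],"spin": 0},
  {"gripper": 0.07,"slide": [0,0,0.0005],"spin": 0},
  {"gripper": 0.07,"slide": [0,0,0.0005],"spin": 0},
  {"gripper": 0.07,"slide": [0,0,0.0005],"spin": 0},
  {"gripper": 0.07,"slide": [0,0,-0.02],"spin": 0},
  {"gripper": 0.07,"slide": [0,0,-0.06],"spin": 0},
  {"gripper": 0.07,"slide": [0,0,-0.11],"spin": 0},
])

```text
time_s: 16.05
ee_pos: [0.6436, -0.0621, 0.3467]
eef_rot: [-3.138, -0.0, 1.484]
force: [0.3, 0.8, -0.3]
grip_width: 0.0699
grip_force: 0.0
```

Call:
jog_arm([
  {"gripper": 0.064,"slide": [0,0,-0.045],"spin": 0},
  {"gripper": 0.064,"slide": [0.343,-0.231,-0.056],"spin": 0},
  {"gripper": 0.064,"slide": [0.343,-0.231,-0.056],"spin": 0},
  {"gripper": 0.064,"slide": [0.343,-0.231,-0.056],"spin": 0},
  {"gripper": 0.064,"slide": [0.343,-0.231,-0.056],"spin": 0},
  {"gripper": 0.064,"slide": [0.343,-0.231,-0.056],"spin": 0},
  {"gripper": 0.064,"slide": [0.343,-0.231,-0.056],"spin": 0},
  {"gripper": 0.064,"slide": [0.343,-0.231,-0.056],"spin": 0},
])

```text
time_s: 16.85
ee_pos: [0.473, 0.2454, 0.4017]
eef_rot: [3.141, -0.0, 1.484]
force: [0.7, 1.0, 0.3]
grip_width: 0.0642
grip_force: 0.0
```

```bash
python3 w.py .02 .04 .443 .300;python3 c.py .023 .058 .644 -.062
```

```text
17.0 [0.4731 0.2459 0.4017] [ 3.1412e+00 -3.0000e-04  1.4878e+00] [0.411 0.265 1.573 0.    1.304 0.494]
1085 [0.4416 0.3007] [0.4421 0.3012 0.0407]
tool delta [ 0.052  -0.0359  0.    ]
560 [ 0.6454 -0.0627] 0.0866
```

Call:
jog_arm([
  {"gripper": 0.064,"slide": [0.052,-0.036,0],"spin": 0.004},
  {"gripper": 0.064,"slide": [0.052,-0.036,0],"spin": 0.004},
  {"gripper": 0.064,"slide": [0.052,-0.036,0.045],"spin": 0.004},
  {"gripper": 0.064,"slide": [0.052,-0.036,0.09],"spin": 0.004},
  {"gripper": 0.064,"slide": [0.052,-0.036,0.135],"spin": 0.004},
  {"gripper": 0.064,"slide": [0.052,-0.036,0.17],"spin": 0.004},
  {"gripper": 0.064,"slide": [0.052,-0.036,0.185],"spin": 0.004},
  {"gripper": 0.064,"slide": [0.052,-0.036,0.185],"spin": 0.004},
])

```text
time_s: 17.9
ee_pos: [0.4434, 0.2975, 0.2142]
eef_rot: [-3.138, 0.002, 1.478]
force: [-0.3, -0.7, 0.0]
grip_width: 0.0642
grip_force: 0.0
```

```bash
python3 w.py .02 .04 .443 .300
```

```text
18.05 [0.4438 0.2985 0.2176] [ 3.1403e+00 -9.0000e-04  1.4789e+00] [ 0.524  0.499  1.725 -0.     0.915  0.616]
4164 [0.4451 0.3011] [0.4421 0.304  0.0404]
tool delta [0.0028 0.0011 0.    ]
```

Call:
jog_arm([
  {"gripper": 0.064,"slide": [0.002,0,0.007],"spin": -0.005},
  {"gripper": 0.064,"slide": [0.002,0,0.0145],"spin": -0.005},
  {"gripper": 0.064,"slide": [0.002,0,0.0145],"spin": -0.005},
  {"gripper": 0.034,"slide": [0.002,0,0.0145],"spin": -0.005},
  {"gripper": 0.034,"slide": [0.002,0,0.0145],"spin": -0.005},
  {"gripper": 0.034,"slide": [0.002,0,0.0145],"spin": -0.005},
  {"gripper": 0.034,"slide": [0.002,0,0.0145],"spin": -0.005},
  {"gripper": 0.034,"slide": [0.002,0,0.0145],"spin": -0.005},
])

```text
time_s: 18.85
ee_pos: [0.4432, 0.3009, 0.2021]
eef_rot: [3.141, -0.0, 1.485]
force: [-0.2, -0.6, 2.4]
grip_width: 0.04
grip_force: 25.0
```

Call:
jog_arm([
  {"gripper": 0.034,"slide": [0,0,0],"spin": 0},
  {"gripper": 0.034,"slide": [0,0,0],"spin": 0},
])

```text
time_s: 19.05
ee_pos: [0.4433, 0.3009, 0.2022]
eef_rot: [3.141, -0.0, 1.485]
force: [-1.1, 0.1, 3.7]
grip_width: 0.0395
grip_force: 25.0
```

Call:
jog_arm([
  {"gripper": 0.034,"slide": [0,0,-0.02],"spin": 0},
  {"gripper": 0.034,"slide": [0,0,-0.06],"spin": 0},
  {"gripper": 0.034,"slide": [0,0,-0.105],"spin": 0},
  {"gripper": 0.034,"slide": [0,0,-0.145],"spin": 0},
  {"gripper": 0.034,"slide": [0,0,-0.165],"spin": 0},
  {"gripper": 0.034,"slide": [-0.018,0.0095,-0.17],"spin": 0},
  {"gripper": 0.034,"slide": [-0.05,0.0265,-0.17],"spin": 0},
  {"gripper": 0.034,"slide": [-0.085,0.045,-0.17],"spin": 0},
])

```text
time_s: 19.85
ee_pos: [0.4808, 0.2116, 0.372]
eef_rot: [3.141, -0.0, 1.486]
force: [0.0, 0.2, -0.4]
grip_width: 0.0396
grip_force: 25.0
```

Call:
jog_arm([
  {"gripper": 0.034,"slide": [-0.037,0.0195,0],"spin": 0},
  {"gripper": 0.034,"slide": [-0.075,0.0395,0],"spin": 0},
  {"gripper": 0.034,"slide": [-0.115,0.0605,0],"spin": 0},
  {"gripper": 0.034,"slide": [-0.155,0.0815,0],"spin": 0},
  {"gripper": 0.034,"slide": [-0.195,0.1025,0],"spin": 0},
  {"gripper": 0.034,"slide": [-0.235,0.1235,0],"spin": 0},
  {"gripper": 0.034,"slide": [-0.272,0.143,0],"spin": 0},
  {"gripper": 0.034,"slide": [-0.3,0.1575,0],"spin": 0},
])

```text
time_s: 20.65
ee_pos: [0.6124, -0.1026, 0.3715]
eef_rot: [-3.141, 0.0, 1.483]
force: [-0.0, -0.3, -0.4]
grip_width: 0.0396
grip_force: 25.0
```

Call:
jog_arm([
  {"gripper": 0.034,"slide": [-0.025,0.013,0],"spin": 0},
  {"gripper": 0.034,"slide": [-0.045,0.0235,0],"spin": 0},
  {"gripper": 0.034,"slide": [-0.0546,0.0285,0],"spin": 0},
  {"gripper": 0.034,"slide": [-0.0546,0.0285,0],"spin": 0},
  {"gripper": 0.034,"slide": [-0.0546,0.0285,0],"spin": 0},
])

```text
time_s: 21.15
ee_pos: [0.6355, -0.1562, 0.3717]
eef_rot: [-3.141, -0.0, 1.485]
force: [0.9, 0.3, -0.9]
grip_width: 0.0396
grip_force: 25.0
```

Call:
jog_arm([
  {"gripper": 0.034,"slide": [-0.001,0,0.03],"spin": 0},
  {"gripper": 0.034,"slide": [-0.001,0,0.07],"spin": 0},
  {"gripper": 0.034,"slide": [-0.001,0,0.11],"spin": 0},
  {"gripper": 0.034,"slide": [-0.001,0,0.138],"spin": 0},
  {"gripper": 0.034,"slide": [-0.001,0,0.147],"spin": 0},
  {"gripper": 0.034,"slide": [-0.001,0,0.15],"spin": 0},
  {"gripper": 0.034,"slide": [-0.001,0,0.151],"spin": 0},
  {"gripper": 0.034,"slide": [-0.001,0,0.151],"spin": 0},
])

```text
time_s: 21.95
ee_pos: [0.6358, -0.1578, 0.2227]
eef_rot: [3.139, 0.0, 1.485]
force: [0.2, 0.6, -0.2]
grip_width: 0.0399
grip_force: 25.0
```

Call:
jog_arm([
  {"gripper": 0.034,"slide": [0,0,0.0005],"spin": 0},
  {"gripper": 0.064,"slide": [0,0,0.0005],"spin": 0},
  {"gripper": 0.064,"slide": [0,0,0.0005],"spin": 0},
  {"gripper": 0.064,"slide": [0,0,0.0005],"spin": 0},
  {"gripper": 0.064,"slide": [0,0,0.0005],"spin": 0},
  {"gripper": 0.064,"slide": [0,0,-0.02],"spin": 0},
  {"gripper": 0.064,"slide": [0,0,-0.06],"spin": 0},
  {"gripper": 0.064,"slide": [0,0,-0.11],"spin": 0},
])

```text
time_s: 22.75
ee_pos: [0.6353, -0.1579, 0.3306]
eef_rot: [-3.138, -0.001, 1.485]
force: [0.5, 0.3, -0.0]
grip_width: 0.0639
grip_force: 0.0
```

Call:
jog_arm([
  {"gripper": 0.064,"slide": [0,0,-0.05],"spin": 0},
  {"gripper": 0.064,"slide": [0,-0.2,-0.08],"spin": 0},
  {"gripper": 0.064,"slide": [0,-0.2,-0.08],"spin": 0},
  {"gripper": 0.064,"slide": [0,-0.2,-0.08],"spin": 0},
  {"gripper": 0.064,"slide": [0,-0.2,-0.08],"spin": 0},
  {"gripper": 0.064,"slide": [0,-0.2,-0.08],"spin": 0},
  {"gripper": 0.064,"slide": [0,-0.2,-0.08],"spin": 0},
  {"gripper": 0.064,"slide": [0,-0.2,-0.08],"spin": 0},
])

```text
time_s: 23.55
ee_pos: [0.437, -0.141, 0.411]
eef_rot: [3.141, 0.0, 1.485]
force: [0.4, -0.6, -0.1]
grip_width: 0.064
grip_force: 0.0
```

```bash
python3 c.py .02 .04 .6355 -.157; python3 c.py .023 .058 .644 -.062; python3 c.py .026 .076 .652 .032;python3 c.py .029 .094 .659 .127; python3 -c "
from station import cams;import cv2
p,_=cams.camera('scene');cv2.imwrite('pics/end.png',p[:,:,::-1])"
```

```text
122 [ 0.6379 -0.1567] 0.0696
370 [ 0.6367 -0.158 ] 0.0695
192 [ 0.6457 -0.0626] 0.087
551 [ 0.6453 -0.0627] 0.0873
309 [0.6527 0.0316] 0.1048
847 [0.6529 0.0312] 0.1046
476 [0.6609 0.1282] 0.1238
1240 [0.6604 0.1276] 0.1246
```

View pics/end.png

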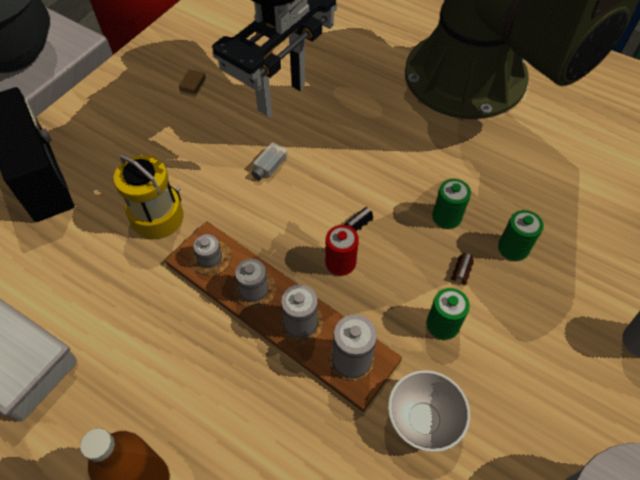

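The end picture shows the tins rising along the mats from the lantern to the bowl: (207,250), (251,280), (300,310), (354,346). All are upright and centred within about 3 mm, the lantern and bowl haven't moved, and the gripper is clear.

```bash
python3 -c "
from station import workorder;print(workorder.hand_in())"
```

```text
the job is handed in; nothing more can be done
None
```

The four steel tins stand on the mats in height order from lantern to bowl, each measured upright and about 3 mm or less off its mat's centre, and the job was handed in after about 24 s of robot time; the hand-in returned no verdict.

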